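# Light and inspect a culture dish with a hand loupe

## Robot

A 6-joint arm with a two-finger parallel gripper is mounted at the origin on a cart in front of the work surface, level with it; the furniture and walls round the work are solid. World frame = base frame: x ahead of the robot, y to its left, z up, the work surface at z = 0. Lengths are in m, angles in rad, forces in N, time in s.
With the tool pointing down it reaches from about 0.275 to 0.825 m from the base axis. Payload 4.9 kg.
Tool frame: the origin (TCP) lies midway between the tips of the shut fingers; the grasp point (between the pads) lies 19 mm behind it (grip_point_offset is the distance from the TCP to the grasp point, in m); z points along the fingers, x is the direction in which the jaws open and shut, and the axes are right-handed (so a half turn about z gives the same grasp; the last joint's range is limited). The gripper opens to 85 mm and grips with 20 to 120 N. Pads are 22 mm wide; open, the fingers measure 114 mm over their backs; the gripper's body (76 mm by 85 mm) begins 54 mm behind the grasp point. The pads swing forward as they close: fully open they stand 13 mm farther back than shut.
Start: joints at [-1.403, 0.326, -0.193, 1.052, 0, 1.437], TCP at [0.163, -0.525, 0.231] pointing down, gripper open.
Joint ranges: [-2.65, 2.65], [-0.97, 1.79], [-1.3, 1.35], [-1.93, 2.1], [-1.47, 1.37], [-3.14, 3.14]. Speed limits (rad/s): [2.57, 2.57, 3.14, 3.14, 3.14, 3.14].

## Interface

Orientations are given as a rotation vector (axis times angle).
In Python, from cell import * gives the robot as it stands. Calls block until the motion is done:
- movep(position, orientation): joint-space move of the TCP to a pose.
- move_l(position, velocity=0.15, rot=None, until_force=None): straight line of the TCP; rot=None keeps the orientation; velocity is the mean speed in m/s. With until_force (N) it stops when the force on the tool has changed by that much, and returns True; else False.
- set_joints(angles): joint-space move.
- let_go() and grab(newtons=None): open the fingers fully, or close them until they stop; newtons is the grip in N (None keeps the last).
- sleep(seconds).
- ik(position, orientation): joint angles nearest the present ones, or None.
- get_state(): the state.
- grab_frame(name): name is "scene" or "side" or "wrist"; returns a dict with "img" (384x512x3 uint8, red, green, blue), "fx", "fy", "cx", "cy" (pixels), "k1" (the pictures are not rectified: a ray, as slopes to the right and down, at radius r is drawn at 1 + k1 r^2 times it, then the intrinsics apply), "cam_to_world" (4x4, takes a point from camera to world coordinates); the wrist camera has in their place "T_tool_cam" (4x4, takes a point from camera to tool coordinates, whose origin is the TCP and whose axes are the tool frame's). Camera axes: x right, y down, z forward; pixel columns grow to the right and rows downward; lengths in m; the calibration is good to about 2 mm. A picture is of the moment at which its call begins: read the wrist's pose just before it. There is no depth.
A pose or a line that the arm cannot do raises MotionError and nothing moves.
- sign_off(): hands the job in, once; it reports no verdict.
Trained networks look in the newest picture that a camera, given by its name, has taken for a name from the list of things; names that differ only in an ending like _2 or _b are one class to them, and where a whole thing is asked for, a point or a joint stands for the part that bears it (a point fixed in the world has none). Each returns a list of dicts, best first, with "score" (0 to 1); they miss things now and then, are a little off and sometimes report something else, mostly with a low value. They report only what shows in the picture. A call takes as long as a camera call. They do not tell look-alikes from the thing itself.
- spot_in(camera, name): "centre" ([column, row] in pixels, amid what is visible of it).
- silhouettes(camera, name): "mask" (384x512 bool, what is visible of it) and "centre" ([column, row] in pixels, amid what is visible of it).
- tip_of(camera, name): "centre" ([column, row] in pixels: a listed point, or the origin of a listed thing).
The state is a dict: "clock": time; "q": joint angles; "joint_velocities": joint speeds; "tau": joint torques, N m; "position": TCP position; "eef_rot": TCP orientation; "contact_force": force on the tool from outside, world axes, zero at the start; "wrist_torque": the same for the moment, N m; "finger_gap": opening from 0.0 (shut) to 1.0 (fully open).
Only numpy, scipy, OpenCV 4.12 (cv2) and the standard library are available. Lean on these libraries where they do the work, as an engineer would, in place of code of your own. Each camera call takes 0.05 s, during which the arm holds its last target.

## Task

First take the white panel out of its slotted stand and let it lean by itself, foot on the bench and tilted back roughly 20 degrees, squarely against the middle of the front of the carton behind the inspection stage, so that it throws light on the petri dish there. Then take the loupe by its handle and hold it level over the centre of that dish, the lens at the height shown by the red pointer on the stage's post, touching nothing with it. Finish while still holding the loupe there, still and in the gripper; leave the dish, the pointer, the pink flask and the small red-capped bottle where they are.

Things in the scene. Friction and masses are not known exactly. Their poses are not given: they have to be found in the camera images.
- panel: white flat reflector panel with a black rubber foot strip, 8 mm thick (x), 90 mm wide (y), 130 mm tall (z), about 0.11 kg, both faces alike. Origin at the centre of its underside, z up along its height, x normal to its faces. At the start it stands upright in panel_stand with its x roughly away from the robot.
- panel_stand: fixed grey plastic stand, base 70 x 110 x 8 mm, with a slot 12 mm wide along its y, between two walls (84 mm long, tops 36 mm above the bench); the panel's foot rests on the slot's floor 8 mm above the bench, so the panel's top is 138 mm above it. Origin at the centre of the underside.
- carton: fixed cardboard carton 120 (x) x 60 (y) x 58 (z) mm on the bench behind the inspection stage. Origin at the centre of its underside. Its front, the long upright face toward the dish, is the face at y = +30 mm in its own frame; its x runs along that face.
- stage: fixed aluminium inspection stage, a plate 100 (x) x 150 (y) mm, 6 mm thick, top 6 mm above the bench. Origin on the bench below the dish's place; the plate runs 50 mm to either side in x and from -57 to +93 mm in y; x points toward the carton. A steel post of 8 mm diameter rises at y = +75 mm to 125 mm above the bench and carries the red pointer; four 7 mm pins surround the dish.
- focus_mark (a point): tip of the red pointer (a 20 mm red collar with a finger toward the dish) on the stage's post, on the pointer's mid-height, 55 mm from the axis of the dish. Its height, 55 to 95 mm above the bench, is the focal height for the lens. Axes parallel to the stage. The pointer slides stiffly; do not move it.
- dish: clear lidded petri dish, 61 mm diameter, 15 mm tall, loose on the stage between four pins, its top 21 mm above the bench. Origin at the centre of its underside.
- loupe: hand loupe lying flat on the bench, about 0.12 kg: dark steel lens ring of 68 mm diameter, 14 mm high, with a straight black handle 18 mm wide and 20 mm high that runs along its -x from 45 to 153 mm from the lens axis (brass band at 50 mm), flat on the bench. Origin on the lens axis at the underside, z up. Balances on the handle, about 65 mm from the lens axis.
- lens (a point): centre of the loupe's glass, 7 mm above its underside, on the lens axis; axes as the loupe's.
- flask: clear conical flask with pink contents, 68 mm diameter, 113 mm tall, loose; leave alone. Origin at the centre of its underside.
- powder_bottle: small clear bottle with red cap, 56 mm diameter, 109 mm tall, loose; leave alone. Origin at the centre of its underside.
Not all that is in view belongs to the job. Leave any orange or purple look-alike of the panel alone.

How it is judged:
On the way, in this order (a step that is already met when the one before it is completed fails the run):
1. the panel leans by itself against the carton's front, the loupe still on the bench (height (world z) of panel below 0.01 m and angle between panel's own z axis and vertical between 0.12 and 0.65 rad and contact force between panel and carton above 0.02 N and contact force between panel and the fingers below 0.05 N and x of panel in the frame of carton between -0.04 and 0.04 m and y of panel in the frame of carton between 0.03 and 0.1 m and angle between the y axis of panel and the x axis of carton, either way round below 0.25 rad and linear speed of panel below 0.03 m/s and height (world z) of loupe below 0.012 m), for 0.3 s.
2. the loupe is lifted off the bench in the gripper (height (world z) of lens above 0.035 m and contact force between loupe and the fingers above 1 N), for 0.2 s.
At the end, for the whole second after the job is handed in: Panel leans freely on the carton's front: foot on bench, 0.12-0.65 rad from upright, square within 0.25 rad, within 40 mm of the middle. Loupe held in the fingers at rest, touching nothing else: lens within 12 mm of the dish axis, 7 mm of the pointer height, 0.12 rad of level (height (world z) of panel below 0.01 m and angle between panel's own z axis and vertical between 0.12 and 0.65 rad and contact force between panel and carton above 0.02 N and contact force between panel and the fingers below 0.05 N and x of panel in the frame of carton between -0.04 and 0.04 m and y of panel in the frame of carton between 0.03 and 0.1 m and angle between the y axis of panel and the x axis of carton, either way round below 0.25 rad and linear speed of each of panel, loupe below 0.03 m/s and horizontal distance between lens and dish below 0.012 m and z of lens in the frame of focus_mark between -0.007 and 0.007 m and angle between loupe's own z axis and vertical below 0.12 rad and contact force between loupe and the fingers above 1 N and contact force between loupe and stage below 0.05 N and contact force between loupe and dish below 0.05 N and contact force between loupe and panel below 0.05 N and contact force between loupe and carton below 0.05 N); the arm keeps its last pose, push and grip.
It fails at once if the dish is moved more than 10 mm (distance of dish from where it was at the start of the episode above 0.01 m).
It fails at once if the loupe is pressed on the dish (contact force between loupe and dish above 1 N).
It fails at once if the red pointer is shifted by more than 4 mm (distance of focus_mark from where it was at the start of the episode above 0.004 m).
It fails at once if flask or bottle pushed more than 30 mm or tipped (distance of any of flask, powder_bottle from where it was at the start of the episode above 0.03 m or angle between any of flask, powder_bottle's own z axis and vertical above 0.4 rad).
It also fails if it takes over 58 s, if anything falls off the work surface, if the arm or the gripper's body presses on something with over 40 N, if the wrist force passes 120 N, or if a joint passes its speed limit or range.

## Working session

There is one attempt and no reset: what is moved stays moved. The work goes in short steps, each a Python script; the robot and the scene stay as the last script left them, time stands still between calls to the robot, and variables do not carry over. Pictures are saved under pics/ and viewed, and the job is handed in when it is done.

```bash
ls; mkdir -p pics
cat > h.py <<'E'
from cell import *
import numpy as np, cv2
def save(cam,name):
    f=grab_frame(cam); cv2.imwrite(f'pics/{name}.png',cv2.cvtColor(f['img'],cv2.COLOR_RGB2BGR)); return f
def undist(f,px):
    x=(px[0]-f['cx'])/f['fx'];y=(px[1]-f['cy'])/f['fy']
    rd=np.hypot(x,y); r=rd
    for _ in range(30): r=rd/(1+f['k1']*r*r)
    s=r/rd if rd>0 else 1
    return np.array([x*s,y*s,1.0])
def ray(f,px,T=None):
    T=np.array(f['cam_to_world']) if T is None else T
    return T[:3,3],T[:3,:3]@undist(f,px)
def atz(f,px,z,T=None):
    o,d=ray(f,px,T); return o+d*(z-o[2])/d[2]
def proj(f,P,T=None):
    T=np.array(f['cam_to_world']) if T is None else T
    p=np.linalg.inv(T)@np.append(P,1); x,y=p[0]/p[2],p[1]/p[2]; s=1+f['k1']*(x*x+y*y)
    return np.array([f['fx']*x*s+f['cx'],f['fy']*y*s+f['cy']])
def tri(rs):
    A=np.zeros((3,3));b=np.zeros(3)
    for o,d in rs:
        d=d/np.linalg.norm(d);M=np.eye(3)-np.outer(d,d);A+=M;b+=M@o
    return np.linalg.solve(A,b)
def rv(R):
    return cv2.Rodrigues(np.asarray(R,float))[0].ravel()
def wristT(f,s):
    T=np.eye(4);T[:3,:3]=cv2.Rodrigues(np.array(s['eef_rot'],float))[0];T[:3,3]=s['position']
    return T@np.array(f['T_tool_cam'])
E
python3 - <<'E'
from h import *
for c in ('scene','side'):
    f=save(c,c+'0'); print(c,f['fx'],f['k1'],np.round(f['cam_to_world'],3).tolist())
    for n in ['panel','panel_stand','carton','stage','dish','loupe','flask','powder_bottle']:
        print(n,[(np.round(d['centre']).tolist(),round(d['score'],2)) for d in spot_in(c,n)][:4], [(np.round(d['centre'],1).tolist(),round(d['score'],2)) for d in tip_of(c,n)][:4])
    for n in ['lens','focus_mark']:
        print(n,[(np.round(d['centre'],1).tolist(),round(d['score'],2)) for d in tip_of(c,n)][:4])
print(get_state())
E
```

```text
pics
scene 459.08578449040465 0.02804888926578107 [[-0.631, -0.423, 0.65, -0.335], [-0.776, 0.364, -0.516, 0.773], [-0.018, -0.83, -0.558, 0.759], [0.0, 0.0, 0.0, 1.0]]
panel [([146.0, 262.0], 0.91), ([224.0, 255.0], 0.81), ([193.0, 221.0], 0.7), ([202.0, 297.0], 0.69)] [([226.6, 279.8], 0.93), ([205.6, 321.7], 0.65)]
panel_stand [([187.0, 253.0], 0.59)] [([197.4, 249.3], 0.86)]
carton [([237.0, 166.0], 0.96), ([246.0, 181.0], 0.59)] [([239.9, 174.6], 0.79)]
stage [([253.0, 196.0], 0.88)] [([263.6, 193.4], 0.93), ([263.2, 192.5], 0.5)]
dish [([245.0, 182.0], 0.49)] [([264.1, 194.1], 0.76)]
loupe [([339.0, 168.0], 0.87)] [([325.5, 167.2], 0.55), ([183.9, 218.0], 0.35)]
flask [([276.0, 144.0], 0.87)] [([275.1, 153.0], 0.91)]
powder_bottle [([185.0, 196.0], 0.97)] [([186.3, 215.4], 0.78)]
lens [([327.0, 161.5], 0.94), ([328.1, 167.7], 0.5), ([197.4, 247.8], 0.21)]
focus_mark [([264.5, 195.5], 0.66), ([238.2, 174.6], 0.46), ([250.1, 176.0], 0.38)]
side 491.266352020734 -0.1270916754304007 [[0.999, -0.021, 0.036, 0.442], [-0.041, -0.651, 0.758, -0.955], [0.008, -0.759, -0.652, 0.977], [0.
[... 851 characters left out ...]
.58)]
{'clock': 1.9, 'q': array([-1.40315407e+00,  3.26196812e-01, -1.92601184e-01,  1.05200662e+00,
        1.38730813e-05,  1.43661276e+00]), 'joint_velocities': array([ 1.88432677e-03,  1.67897702e-03, -5.27504224e-04, -9.21894534e-04,
        9.91183711e-04, -6.47293766e-05]), 'tau': array([ 1.09341567e-03, -4.43320656e+01,  2.62752467e+01,  1.07430275e-03,
       -1.33914573e-04, -3.45303263e-06]), 'position': array([ 0.16352122, -0.52514425,  0.23128212]), 'eef_rot': array([-2.53015357e+00,  1.86221064e+00, -5.79034471e-06]), 'contact_force': array([ 0.12899714, -0.06179139, -0.27483552]), 'wrist_torque': array([ 0.01151204, -0.01424534,  0.01590354]), 'finger_gap': 1.0038662907629141}
```

View pics/scene0.png

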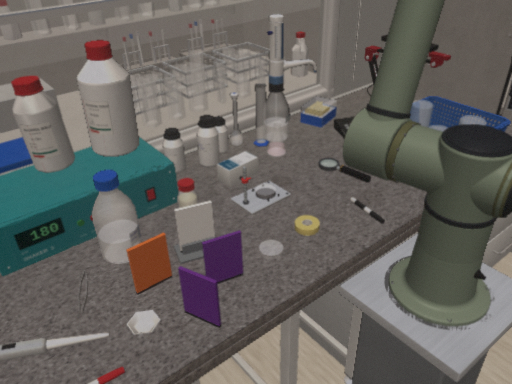

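View pics/side0.png

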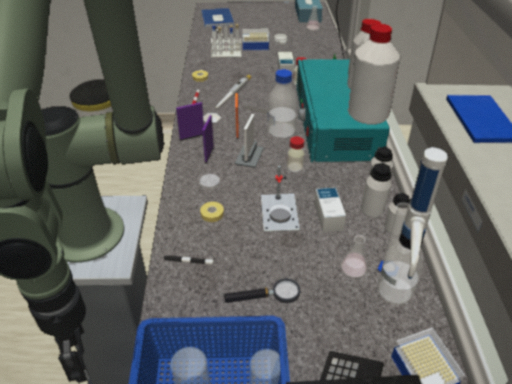

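Run:
```python
import cv2
a=cv2.imread('pics/scene0.png')[110:330,110:400]; cv2.imwrite('pics/sc_crop.png',cv2.resize(a,None,fx=2.7,fy=2.7,interpolation=cv2.INTER_CUBIC))
a=cv2.imread('pics/side0.png')[85:320,170:390]; cv2.imwrite('pics/si_crop.png',cv2.resize(a,None,fx=2.5,fy=2.5,interpolation=cv2.INTER_CUBIC))
```

```text
(no output)
```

View pics/sc_crop.png

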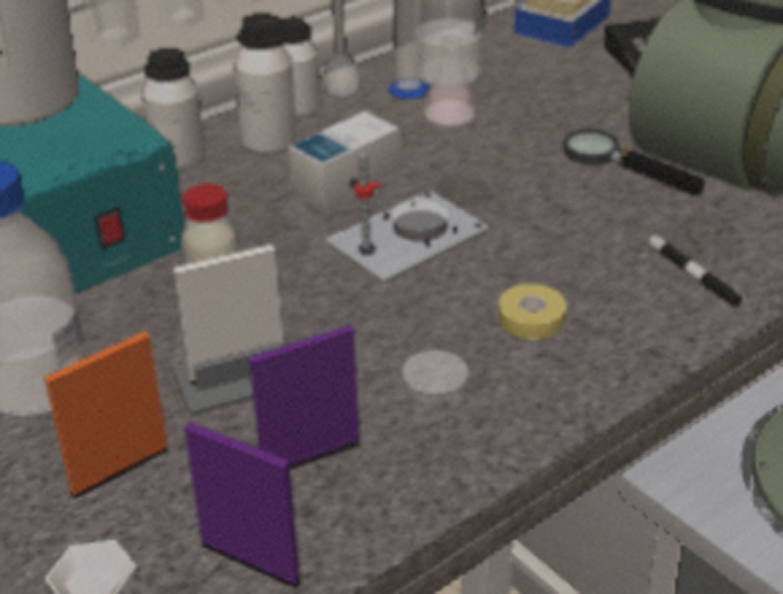

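View pics/si_crop.png

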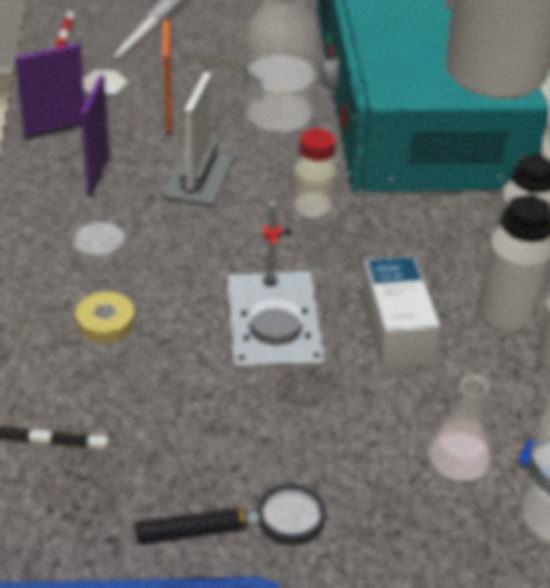

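```bash
cat > m.py <<'E'
from h import *
fs={c:grab_frame(c) for c in('scene','side')}
S=lambda x,y:(170+x/2.5,85+y/2.5)
C=lambda x,y:(110+x/2.7,110+y/2.7)
def p(n,v): print(n,np.round(v,3))
for q in [(228,274),(312,270),(323,360),(237,364)]: p('stage side',atz(fs['side'],S(*q),.006))
for q in [(327,238),(431,194),(488,228),(384,277)]: p('stage scene',atz(fs['scene'],C(*q),.006))
for q in [(365,262),(417,257),(437,325),(386,333)]: p('carton side',atz(fs['side'],S(*q),.058))
for q in [(290,150),(364,114),(400,131),(327,165)]: p('carton scene',atz(fs['scene'],C(*q),.058))
p('dish',atz(fs['side'],S(276,320),.021));p('dish',atz(fs['scene'],C(420,220),.021))
p('lens',atz(fs['side'],S(291,513),.012));p('lens',atz(fs['scene'],C(592,145),.012))
p('handle end',atz(fs['side'],S(137,533),.012));p('handle end',atz(fs['scene'],C(701,185),.012))
p('ptr',tri([ray(fs['side'],S(274,236)),ray(fs['scene'],C(368,189))]))
for q in [(190,105),(210,74)]: p('panel top side',atz(fs['side'],S(*q),.138))
for q in [(177,265),(275,248)]: p('panel top scene',atz(fs['scene'],C(*q),.138))
for q in [(165,195),(213,203),(232,152)]: p('stand side',atz(fs['side'],S(*q),.008))
p('bottle cap',tri([ray(fs['side'],S(318,138)),ray(fs['scene'],C(205,195))]))
p('bottle base',atz(fs['side'],S(314,205),.0))
p('flask',atz(fs['side'],S(460,455),.0+.02));p('flask',atz(fs['scene'],C(450,107),.02))
E
python3 m.py
```

```text
stage side [0.496 0.141 0.006]
stage side [0.597 0.145 0.006]
stage side [ 0.595 -0.006  0.006]
stage side [ 0.5   -0.009  0.006]
stage scene [0.587 0.143 0.006]
stage scene [ 0.582 -0.     0.006]
stage scene [ 0.488 -0.002  0.006]
stage scene [0.491 0.141 0.006]
carton side [0.651 0.098 0.058]
carton side [0.712 0.104 0.058]
carton side [ 0.716 -0.009  0.058]
carton side [ 0.659 -0.019  0.058]
carton scene [0.694 0.113 0.058]
carton scene [ 0.706 -0.002  0.058]
carton scene [ 0.646 -0.008  0.058]
carton scene [0.64  0.101 0.058]
dish [0.546 0.044 0.021]
dish [0.531 0.058 0.021]
lens [ 0.542 -0.219  0.012]
lens [ 0.533 -0.212  0.012]
handle end [ 0.393 -0.238  0.012]
handle end [ 0.389 -0.238  0.012]
ptr [0.545 0.119 0.08 ]
panel top side [0.455 0.305 0.138]
panel top side [0.482 0.375 0.138]
panel top scene [0.477 0.377 0.138]
panel top scene [0.443 0.298 0.138]
stand side [0.421 0.294 0.008]
stand side [0.482 0.275 0.008]
stand side [0.512 0.385 0.008]
bottle cap [0.61  0.273 0.106]
bottle base [0.612 0.277 0.   ]
flask [ 0.719 -0.16   0.02 ]
flask [ 0.706 -0.137  0.02 ]
```

Run:
```python
from h import *
R=np.array([[1,0,0],[0,-1,0],[0,0,-1.]])  # tool x=+X
def down(a): # tool x at world angle a
    c,s=np.cos(a),np.sin(a); return rv(np.array([[c,s,0],[s,-c,0],[0,0,-1]]))
for a in (0,np.pi,np.pi/2,-np.pi/2): print(a,ik([.5,.05,.3],down(a)))
f=grab_frame('wrist'); print(np.round(f['T_tool_cam'],3).tolist(),f['fx'],f['k1'])
a=-0.37
for da in(0,np.pi): print(ik([.464,.339,.096],down(a+da)))
t=np.radians(20)
for s in (1,-1):
    x=s*np.array([np.cos(t),0,-np.sin(t)]); z=np.array([-np.sin(t),0,-np.cos(t)]); y=np.cross(z,x)
    print(ik([.655,.046,.1],rv(np.c_[x,y,z])))
print(get_state()['clock'])
```

```text
0 [-0.04732965  0.19953075 -0.18585458  1.185411    0.          1.52346667]
3.141592653589793 [-0.04732965  0.19953075 -0.18585458  1.185411    0.         -1.61812598]
1.5707963267948966 [-0.04732965  0.19953075 -0.18585458  1.185411    0.         -0.04732965]
-1.5707963267948966 [-0.04732965  0.19953075 -0.18585458  1.185411    0.          3.094263  ]
[[1.0, -0.001, 0.0, 0.001], [0.001, 0.948, 0.319, -0.081], [-0.0, -0.319, 0.948, -0.143], [0.0, 0.0, 0.0, 1.0]] 317.47992299147285 -0.027900040455779464
[ 0.50253947  0.49292014 -0.31019868  0.76767751  0.          2.4433358 ]
[ 0.50253947  0.49292014 -0.31019868  0.76767751  0.         -0.69825685]
[-0.03641968  0.92355694  0.45750431  1.45359641 -0.01245383  1.53657125]
[-0.03641968  0.92355694  0.45750431  1.45359641 -0.01245383 -1.6050214 ]
2.05
```

```bash
cat >> h.py <<'E'
def down(a):
    c,s=np.cos(a),np.sin(a); return rv(np.array([[c,s,0],[s,-c,0],[0,0,-1]]))
import pickle
def wsave(name,names=()):
    s=get_state(); f=save('wrist',name); f['T']=wristT(f,s)
    out={n:[(np.round(d['centre'],1).tolist(),round(d['score'],2)) for d in tip_of('wrist',n)][:3] for n in names}
    pickle.dump(f,open(f'pics/{name}.pkl','wb')); print(name,s['position'].round(4),round(s['clock'],2)); [print(k,v) for k,v in out.items()]
    return f
E
python3 - <<'E'
from h import *
movep([.5,-.13,.32],down(0)); sleep(.2)
wsave('w1',['lens','loupe'])
movep([.56,.04,.30],down(0)); sleep(.2)
wsave('w2',['dish','focus_mark','carton','stage'])
movep([.44,.24,.32],down(-.37)); sleep(.2)
wsave('w3',['panel','panel_stand','dish','focus_mark'])
E
```

```text
w1 [ 0.4998 -0.1307  0.3198] 4.16
lens [([285.9, 198.7], 0.8)]
loupe [([283.8, 195.5], 0.58)]
w2 [0.56   0.0384 0.3004] 5.27
dish [([244.4, 135.3], 0.97)]
focus_mark [([243.9, 297.7], 0.73), ([240.2, 92.6], 0.72)]
carton [([345.5, 136.5], 0.57)]
stage []
w3 [0.4408 0.2391 0.3197] 6.65
panel [([154.2, 95.4], 0.83), ([79.3, 37.3], 0.7), ([243.8, 65.0], 0.64)]
panel_stand [([246.4, 64.6], 0.63)]
dish [([361.1, 227.2], 0.76)]
focus_mark [([247.5, 66.8], 0.71), ([368.3, 217.7], 0.65)]
```

View pics/w1.png

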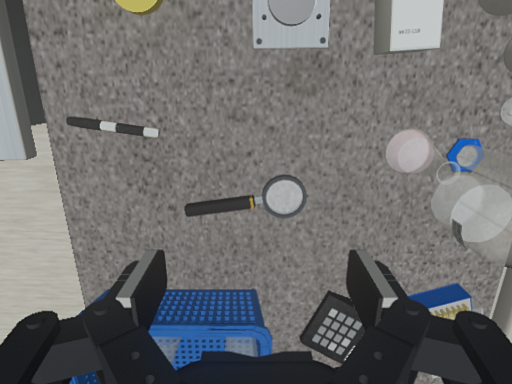

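View pics/w2.png

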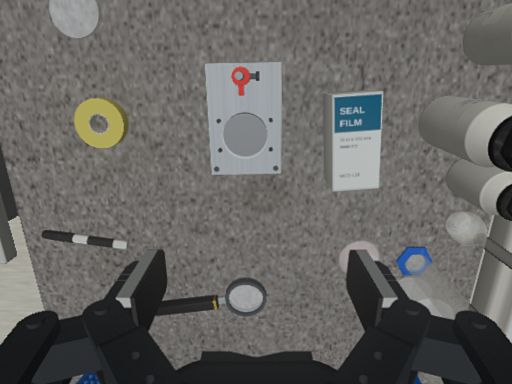

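View pics/w3.png

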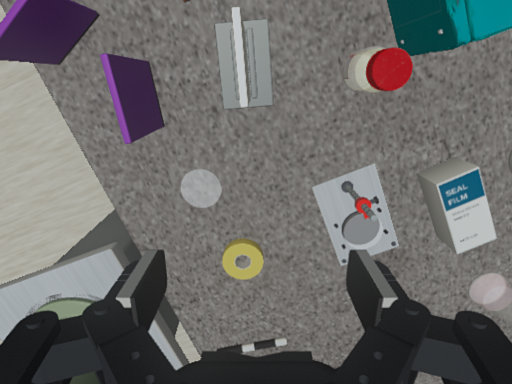

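Run:
```python
import cv2
a=cv2.imread('pics/w3.png')[0:125,170:330]; cv2.imwrite('pics/w3c.png',cv2.resize(a,None,fx=4.5,fy=4.5,interpolation=cv2.INTER_CUBIC))
a=cv2.imread('pics/w2.png')[50:210,195:395]; cv2.imwrite('pics/w2c.png',cv2.resize(a,None,fx=3.7,fy=3.7,interpolation=cv2.INTER_CUBIC))
a=cv2.imread('pics/w3.png')[150:270,300:500]; cv2.imwrite('pics/w3d.png',cv2.resize(a,None,fx=3.7,fy=3.7,interpolation=cv2.INTER_CUBIC))
```

```text
(no output)
```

View pics/w3c.png

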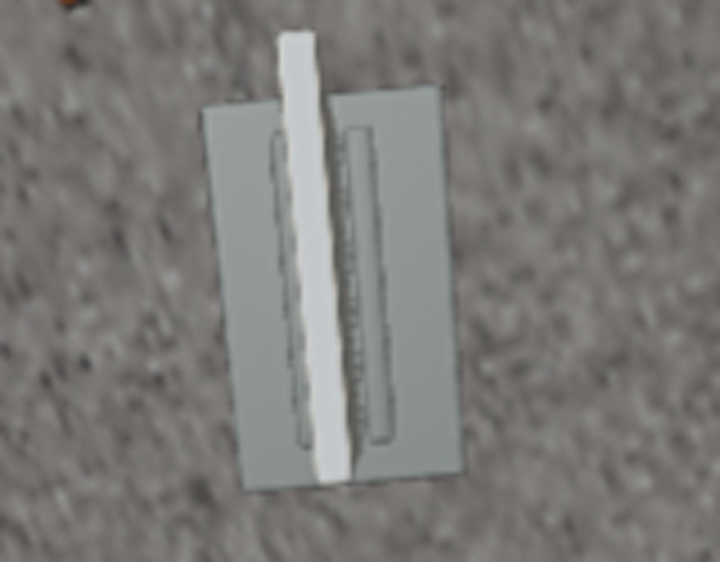

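View pics/w2c.png

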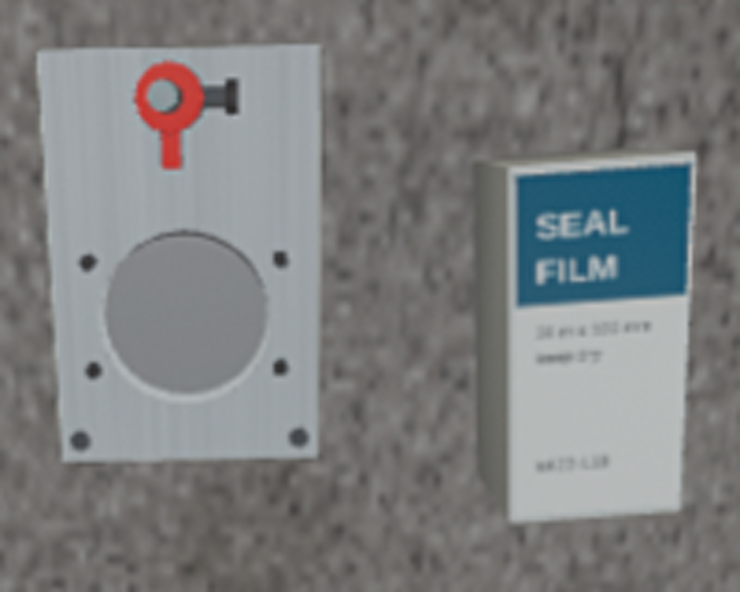

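View pics/w3d.png

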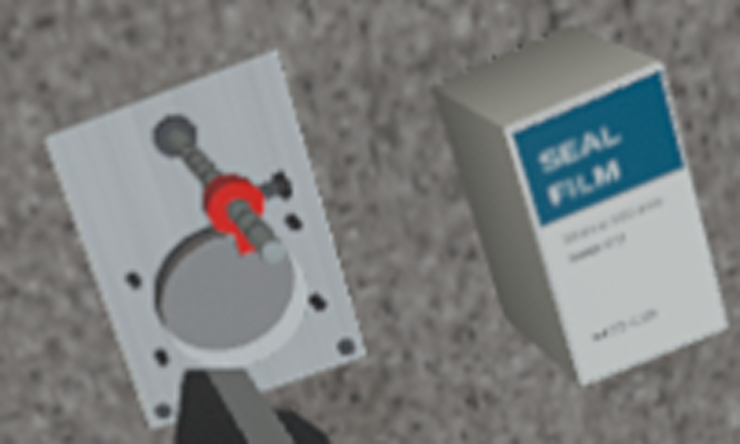

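```bash
cat > m2.py <<'E'
import pickle,numpy as np
from h import atz,ray,tri,proj,grab_frame
L=lambda n:pickle.load(open(f'pics/{n}.pkl','rb'))
w1,w2,w3=L('w1'),L('w2'),L('w3')
def p(n,v): print(n,np.round(v,4))
A=lambda x,y:(170+x/4.5,y/4.5); B=lambda x,y:(195+x/3.7,50+y/3.7); D=lambda x,y:(300+x/3.7,150+y/3.7)
for q in [(297,32),(334,482)]: p('panel top',atz(w3,A(*q),.138,w3['T']))
for q in [(203,107),(437,88),(464,473),(245,490)]: p('stand',atz(w3,A(*q),.008,w3['T']))
for q in [(38,50),(320,45),(318,457),(63,460)]: p('stage w2',atz(w2,B(*q),.006,w2['T']))
for q in [(47,138),(277,50),(365,353),(152,428)]: p('stage w3',atz(w3,D(*q),.006,w3['T']))
for q in [(507,167),(695,153),(682,511),(512,522)]: p('carton w2',atz(w2,B(*q),.058,w2['T']))
for q in [(508,128),(662,66),(728,328),(583,385)]: p('carton w3',atz(w3,D(*q),.058,w3['T']))
p('carton bottom front',atz(w2,B(480,165),0,w2['T']));p('carton bottom front',atz(w2,B(487,488),0,w2['T']))
p('dish w2',atz(w2,B(187,312),.021,w2['T']));p('dish w3',atz(w3,D(228,285),.021,w3['T']))
p('tip',tri([ray(w2,B(171,165),w2['T']),ray(w3,D(246,250),w3['T'])]))
p('collar',tri([ray(w2,B(170,97),w2['T']),ray(w3,D(233,203),w3['T'])]))
p('posttop w2',atz(w2,B(164,96),.125,w2['T']));p('posttop w3',atz(w3,D(272,252),.125,w3['T']))
p('lens w1',atz(w1,(284.5,196),.012,w1['T']));p('end w1',atz(w1,(186.5,210),.014,w1['T']));p('lens w2',atz(w2,(246,296.5),.012,w2['T']))
p('band',atz(w1,(252,202),.014,w1['T']))
E
python3 m2.py
```

```text
panel top [0.4767 0.3813 0.138 ]
panel top [0.4503 0.2958 0.138 ]
stand [0.4467 0.4    0.008 ]
stand [0.5112 0.3801 0.008 ]
stand [0.4808 0.2762 0.008 ]
stand [0.4157 0.2962 0.008 ]
stage w2 [0.4945 0.1413 0.006 ]
stage w2 [0.5928 0.1426 0.006 ]
stage w2 [ 0.5953 -0.0066  0.006 ]
stage w2 [ 0.4964 -0.0075  0.006 ]
stage w3 [0.4947 0.1405 0.006 ]
stage w3 [0.5927 0.1423 0.006 ]
stage w3 [ 0.5947 -0.0057  0.006 ]
stage w3 [ 0.4962 -0.0076  0.006 ]
carton w2 [0.6489 0.1036 0.058 ]
carton w2 [0.7083 0.108  0.058 ]
carton w2 [ 0.7183 -0.0116  0.058 ]
carton w2 [ 0.6592 -0.0154  0.058 ]
carton w3 [0.6509 0.1023 0.058 ]
carton w3 [0.7084 0.1052 0.058 ]
carton w3 [ 0.7174 -0.0121  0.058 ]
carton w3 [ 0.6589 -0.0159  0.058 ]
carton bottom front [0.6524 0.1019 0.    ]
carton bottom front [ 0.6631 -0.0214  0.    ]
dish w2 [0.5458 0.052  0.021 ]
dish w3 [0.5442 0.0574 0.021 ]
tip [0.5434 0.1053 0.0844]
collar [0.5436 0.1243 0.0847]
posttop w2 [0.544  0.1241 0.125 ]
posttop w3 [0.5428 0.1239 0.125 ]
lens w1 [ 0.5421 -0.2148  0.012 ]
end w1 [ 0.3926 -0.2366  0.014 ]
lens w2 [ 0.5426 -0.2128  0.012 ]
band [ 0.4929 -0.2236  0.014 ]
```

Run:
```python
from h import *
a=-0.297
st=lambda: (lambda s: print(s['position'].round(4),round(s['finger_gap'],3),s['contact_force'].round(2),round(s['clock'],2)))(get_state())
movep([.4635,.3386,.20],down(a)); st()
move_l([.4635,.3386,.101],velocity=.1,until_force=15); st()
grab(40); sleep(.2); st()
move_l([.4635,.3386,.26],velocity=.15); st()
save('scene','s1')
```

```text
[0.4636 0.3384 0.2006] 1.001 [ 0.22 -0.29  0.67] 7.58
[0.464  0.3388 0.1017] 1.002 [ 0.03  0.53 -0.43] 8.72
[0.4635 0.3387 0.1011] 0.089 [-0.84  0.08  1.68] 9.6
[0.463  0.3383 0.259 ] 0.091 [ 0.21 -0.2  -1.18] 10.81
```

View pics/s1.png

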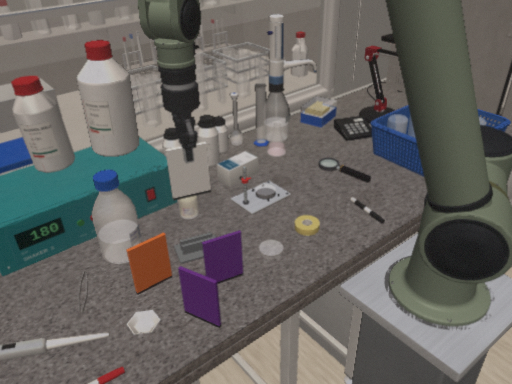

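```bash
cat > pose.py <<'E'
from h import *
phi,th=.076,np.radians(20)
e=np.array([np.cos(phi),np.sin(phi),0]);Z=np.array([0,0,1.])
u=e*np.sin(th)+Z*np.cos(th); n=e*np.cos(th)-Z*np.sin(th)
Rp=rv(np.c_[n,np.cross(-u,n),-u])
o=np.array([.6545,.044,.0014])-.025*e
tcp=o+u*.093
def st():
    s=get_state(); print(s['position'].round(4),round(s['finger_gap'],3),s['contact_force'].round(2),round(s['clock'],2)); return s
E
python3 - <<'E'
from pose import *
pre=tcp-.010*e+Z*.15
movep(pre,Rp); st()
move_l(tcp-.010*e+Z*.025,velocity=.15); sleep(.2); st()
save('side','si2'); wsave('w4')
E
```

```text
[0.6512 0.0451 0.2391] 0.087 [-0.56  0.91 -0.27] 12.18
[0.6519 0.0437 0.1149] 0.091 [-0.92 -0.77 -1.29] 13.37
w4 [0.6518 0.0437 0.1146] 13.42
```

View pics/si2.png

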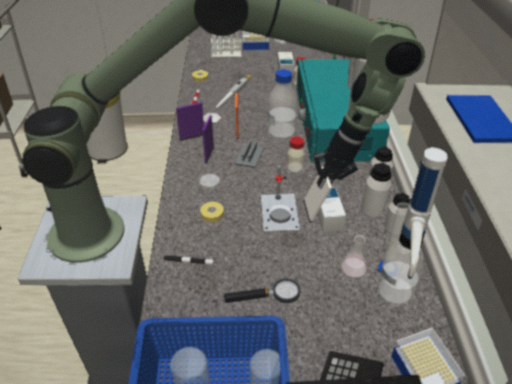

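View pics/w4.png

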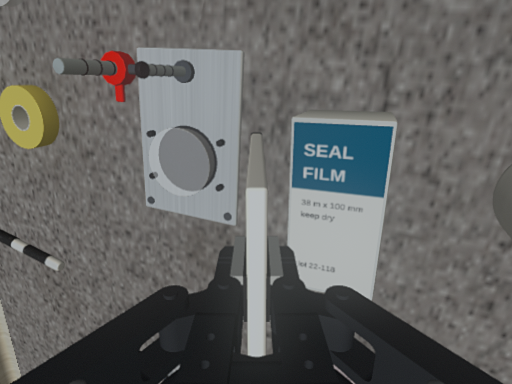

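The side view shows the panel tilted back between stage and carton near (318,200), and the wrist view shows its edge (256,135–355) parallel to the carton. This fits, so I'll lower it, touch the carton and release.

Run:
```python
from pose import *
f=pickle.load(open('pics/w4.pkl','rb'))
f3=pickle.load(open('pics/w3.pkl','rb'));f2=pickle.load(open('pics/w2.pkl','rb'))
print('tip 3 views',tri([ray(f2,(195+171/3.7,50+165/3.7),f2['T']),ray(f,(120,100),f['T'])]),tri([ray(f2,(195+170/3.7,50+97/3.7),f2['T']),ray(f,(118,68),f['T'])]))
print(move_l(tcp-.010*e-Z*.006,velocity=.04,until_force=4)); s=st()
p=s['position']
print(move_l(p+Z*.001+e*.03,velocity=.04,until_force=3)); s=st()
save('side','si3')
```

```text
tip 3 views [0.54368806 0.10558464 0.08452078] [0.54373411 0.1246117  0.08445766]
True
[0.6511 0.0438 0.0886] 0.091 [ 0.76 -0.33  4.58] 14.08
True
[0.6515 0.0438 0.0885] 0.087 [ 0.37 -0.32  4.53] 14.32
```

Run:
```python
import cv2
a=cv2.imread('pics/si3.png')[110:300,220:420]; cv2.imwrite('pics/si3c.png',cv2.resize(a,None,fx=3,fy=3,interpolation=cv2.INTER_CUBIC))
```

```text
(no output)
```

View pics/si3c.png

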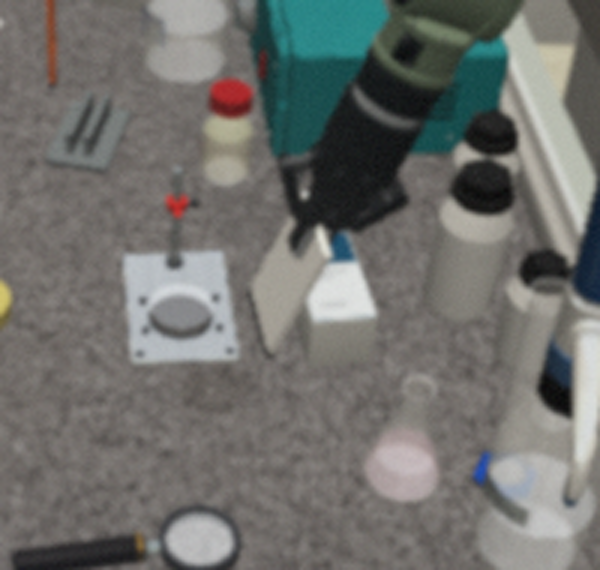

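Run:
```python
from pose import *
p=get_state()['position']
move_l(p+Z*.003,velocity=.03)
p=get_state()['position']; sleep(.2)
print(move_l(p+e*.018,velocity=.03,until_force=3)); s=st()
p=s['position']
print(move_l(p-Z*.005,velocity=.03,until_force=2.5)); st()
let_go(); sleep(.3); s=st()
R=Rp
move_l(s['position']+u*.09,velocity=.12); st()
f=save('side','si4'); save('scene','s4'); wsave('w5')
for n,y0,y1,x0,x1 in [('si4',130,260,240,380),('s4',120,240,180,320)]:
    a=cv2.imread(f'pics/{n}.png')[y0:y1,x0:x1]; cv2.imwrite(f'pics/{n}c.png',cv2.resize(a,None,fx=4,fy=4,interpolation=cv2.INTER_CUBIC))
```

```text
True
[0.6613 0.0447 0.0904] 0.086 [-0.87 -1.    1.02] 15.27
True
[0.6606 0.0446 0.0884] 0.093 [0.06 0.28 5.36] 15.47
[0.6601 0.0446 0.0874] 0.999 [0.14 0.05 0.83] 16.51
[0.6905 0.0469 0.1713] 1.001 [-0.29 -0.74 -0.4 ] 17.41
w5 [0.6902 0.0469 0.1712] 17.51
```

View pics/si4c.png

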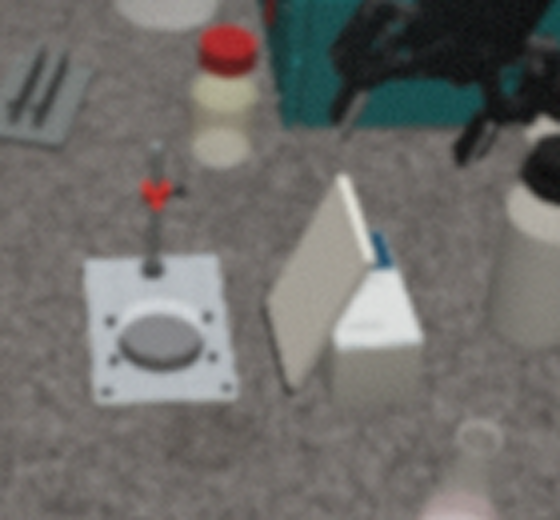

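View pics/s4c.png

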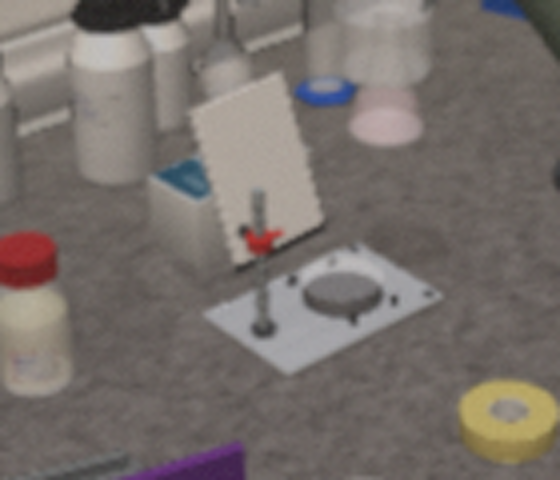

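View pics/w5.png

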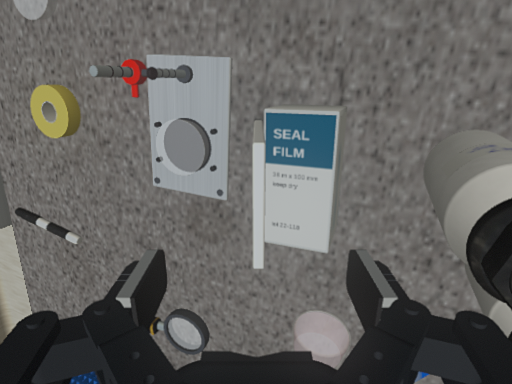

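Run:
```python
import cv2,pickle
a=cv2.imread('pics/w5.png')[45:115,80:200]; cv2.imwrite('pics/w5c.png',cv2.resize(a,None,fx=6.5,fy=6.5,interpolation=cv2.INTER_CUBIC))
from h import *
fs={c:grab_frame(c) for c in('scene','side')}
for q in [(267,308),(293,388)]: print('foot',atz(fs['side'],(240+q[0]/4,130+q[1]/4),.003))
for q in [(235,268),(325,223)]: print('foot sc',atz(fs['scene'],(180+q[0]/4,120+q[1]/4),.003))
f=pickle.load(open('pics/w5.pkl','rb'))
for q,sq,cq in [((257.5,140),(343,178),(193,112)),((258,268),(368,266),(280,73))]:
    print('top',tri([ray(f,q,f['T']),ray(fs['side'],(240+sq[0]/4,130+sq[1]/4)),ray(fs['scene'],(180+cq[0]/4,120+cq[1]/4))]))
print('ptr',tri([ray(fs['side'],(240+156/4,130+195/4)),ray(fs['scene'],(180+262/4,120+241/4))]))
```

```text
foot [0.62652191 0.08519322 0.003     ]
foot [0.63560128 0.00295435 0.003     ]
foot sc [0.62455867 0.08697692 0.003     ]
foot sc [ 0.63055284 -0.00674807  0.003     ]
top [0.66890817 0.08934209 0.12032019]
top [ 0.67528407 -0.00098787  0.11956833]
ptr [0.54428269 0.12155265 0.08040055]
```

View pics/w5c.png

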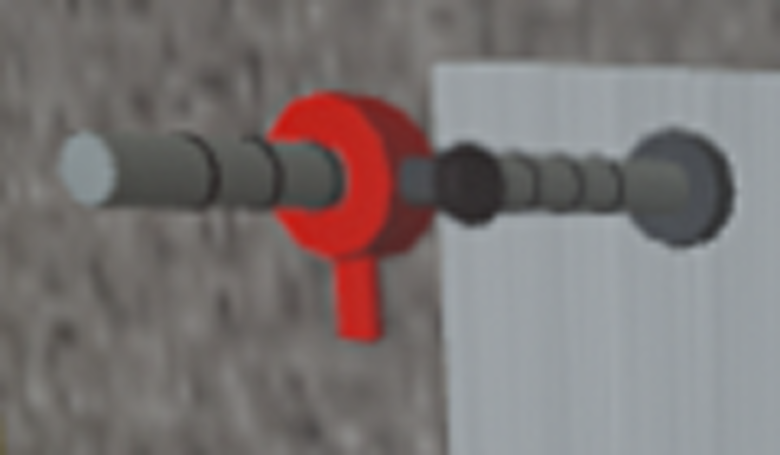

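Run:
```python
from h import *
fs={c:grab_frame(c) for c in('scene','side')}
f=pickle.load(open('pics/w5.pkl','rb'))
for z in(.006,.074,.078,.080,.082,.084,.086,.088,.125):
    g=lambda P:((proj(f,P,f['T'])-[80,45])*6.5).round(0)
    print(z,'axis',g([.5437,.1243,z]),'tip',g([.5437,.105,z]),'side',(proj(fs['side'],[.5437,.1143,z])).round(1),'scene',(proj(fs['scene'],[.5437,.1143,z])).round(1))
for c,(x,y) in {'scene':(235,165),'side':(265,160)}.items():
    a=fs[c]['img'][y:y+45,x:x+40,::-1]; cv2.imwrite(f'pics/z_{c}.png',cv2.resize(a,None,fx=12,fy=12,interpolation=cv2.INTER_CUBIC))
```

```text
0.006 axis [691. 189.] tip [691. 315.] side [277.8 200.2] scene [248.  200.9]
0.074 axis [405. 180.] tip [412. 333.] side [278.5 182.5] scene [247.3 181. ]
0.078 axis [384. 179.] tip [392. 334.] side [278.5 181.4] scene [247.2 179.8]
0.08 axis [374. 179.] tip [381. 335.] side [278.6 180.9] scene [247.2 179.2]
0.082 axis [363. 179.] tip [371. 336.] side [278.6 180.4] scene [247.2 178.6]
0.084 axis [352. 178.] tip [360. 337.] side [278.6 179.8] scene [247.2 178. ]
0.086 axis [341. 178.] tip [349. 337.] side [278.6 179.3] scene [247.1 177.4]
0.088 axis [330. 178.] tip [338. 338.] side [278.6 178.7] scene [247.1 176.8]
0.125 axis [ 91. 171.] tip [108. 354.] side [279.1 168.5] scene [246.7 165.3]
```

View pics/z_scene.png

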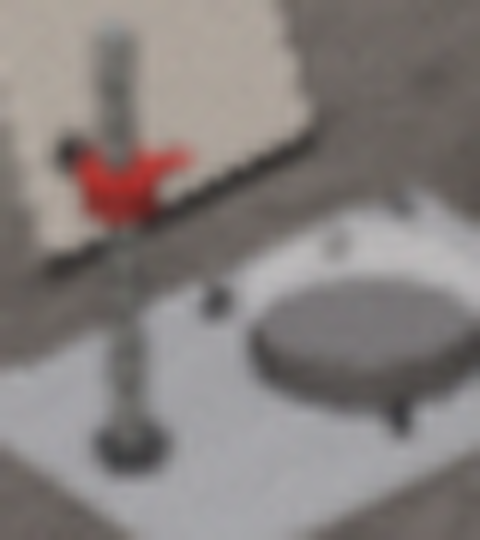

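View pics/z_side.png

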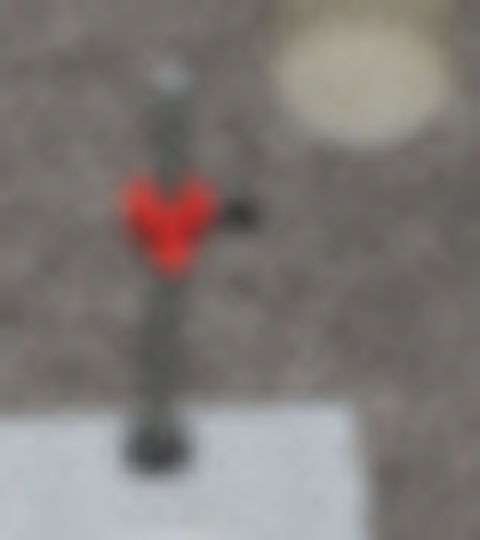

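Run:
```python
from pose import *
print(ik([.4748,-.2242,.004],down(1.72)),ik([.477,.041,.09],down(1.72)))
move_l([.66,.045,.27],velocity=.2)
movep([.4748,-.2242,.20],down(1.72)); st()
move_l([.4748,-.2242,.045],velocity=.15); sleep(.2); st()
wsave('w6')
```

```text
[-0.5817947   0.54803215 -0.52271666  0.50004751  0.         -0.73099837] [-0.06859977  0.34955949 -0.56920177  0.65203507  0.         -0.21780345]
[ 0.4752 -0.2241  0.1998] 0.998 [0.98 0.2  1.23] 20.33
[ 0.4753 -0.2246  0.0458] 0.996 [-0.24  0.03  0.42] 21.72
w6 [ 0.4753 -0.2246  0.0458] 21.72
```

View pics/w6.png

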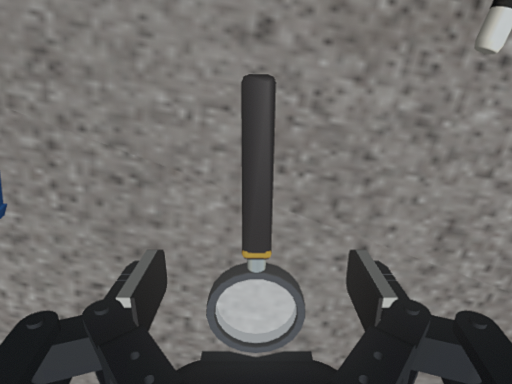

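Run:
```python
from pose import *
f=pickle.load(open('pics/w6.pkl','rb'))
for n,q,z in [('ringL',(207,311),.007),('ringR',(305,311),.007),('lens',(256,305),.010),('band',(257,255),.02),('end',(258,80),.02)]: print(n,atz(f,q,z,f['T']).round(4))
```

```text
ringL [ 0.5493 -0.2498  0.007 ]
ringR [ 0.5391 -0.1819  0.007 ]
lens [ 0.5367 -0.217   0.01  ]
band [ 0.4922 -0.223   0.02  ]
end [ 0.3927 -0.2375  0.02  ]
```

Run:
```python
from pose import *
R=down(1.717)
print(move_l([.476,-.2252,.004],velocity=.08,rot=R,until_force=12)); st()
grab(60); sleep(.3); st()
move_l([.476,-.2252,.14],velocity=.12); sleep(.3); st()
wsave('w7'); save('side','si7'); save('scene','s7')
```

```text
False
[ 0.476  -0.2252  0.0039] 1.001 [ 0.34  0.1  -0.46] 22.43
[ 0.4763 -0.2254  0.0044] 0.19 [-0.69  0.63  5.49] 23.37
[ 0.4758 -0.2251  0.1396] 0.195 [ 0.48  0.08 -2.26] 24.95
w7 [ 0.4758 -0.2251  0.1396] 24.95
```

View pics/w7.png

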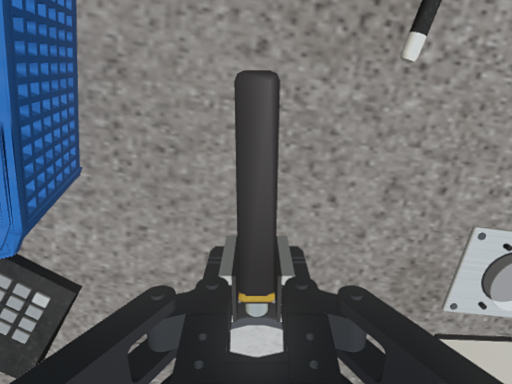

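View pics/s7.png

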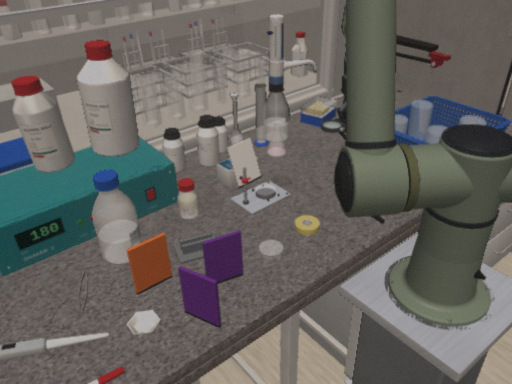

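Run:
```python
from pose import *
f=pickle.load(open('pics/w7.pkl','rb'))
p=np.array([.4758,-.2251,.1396]); d=np.array([np.cos(.147),np.sin(.147),0])
for t in(-.05,0,.05):
    q=lambda s,h:proj(f,p+d*s*np.cos(t)+Z*(s*np.sin(t)+h-.0044),f['T']).round(1)
    print(t,'end top',q(-.087,.02),'band top',q(.016,.02),'end bottom',q(-.087,0))
a=cv2.imread('pics/w7.png')[60:100,220:295]; cv2.imwrite('pics/w7c.png',cv2.resize(a,None,fx=8,fy=8))
```

```text
-0.05 end top [259.6  70.2] band top [259.1 296.8] end bottom [259.1  71.7]
0 end top [259.5  70.2] band top [259.1 297.9] end bottom [259.1  71.7]
0.05 end top [259.4  70.9] band top [259.1 298.9] end bottom [259.   72.3]
```

View pics/w7c.png

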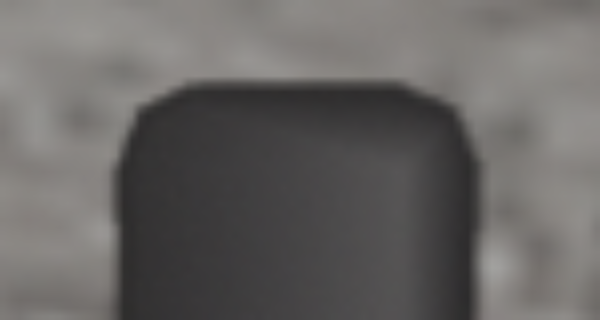

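Run:
```python
from pose import *
R=down(1.717)
move_l([.4797,.0413,.145],velocity=.2,rot=R)
move_l([.4797,.0413,.0804],velocity=.08,rot=R); sleep(.5); st()
wsave('w8'); a=save('side','si8'); b=save('scene','s8')
for n in ('lens','dish','focus_mark'): print(n,[(d['centre'],d['score']) for d in tip_of('side',n)][:2],[(d['centre'],d['score']) for d in tip_of('scene',n)][:2])
for n,x,y in [('si8',230,120),('s8',200,110)]:
    i=cv2.imread(f'pics/{n}.png')[y:y+130,x:x+150]; cv2.imwrite(f'pics/{n}c.png',cv2.resize(i,None,fx=4.5,fy=4.5,interpolation=cv2.INTER_CUBIC))
```

```text
[0.4798 0.0413 0.0805] 0.19 [ 0.68 -0.52 -1.77] 28.04
w8 [0.4798 0.0413 0.0805] 28.04
lens [([280.6, 196.8], 0.92)] [([264.4, 171.7], 0.88), ([250.2, 180.1], 0.3)]
dish [([247.4, 155.2], 0.72), ([280.7, 213.5], 0.66)] [([264.3, 194.9], 0.82), ([264.4, 175.0], 0.38)]
focus_mark [([328.7, 216.8], 0.65), ([278.8, 182.4], 0.58)] [([250.6, 174.5], 0.37), ([264.7, 193.5], 0.34)]
```

View pics/si8c.png

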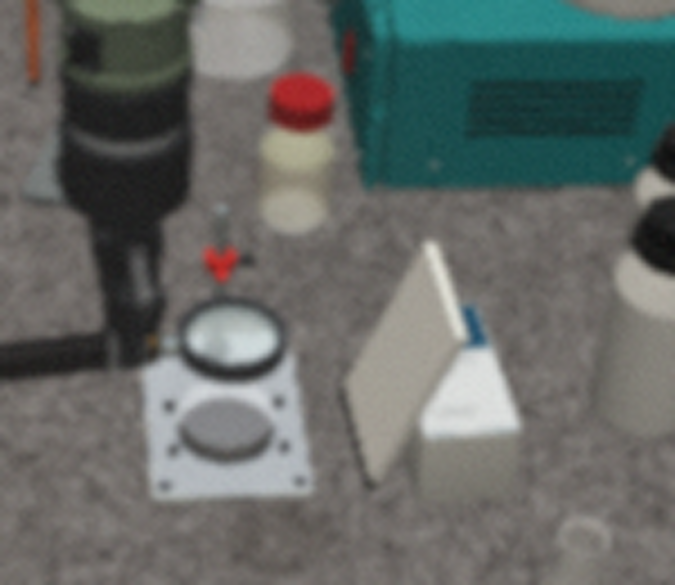

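View pics/s8c.png

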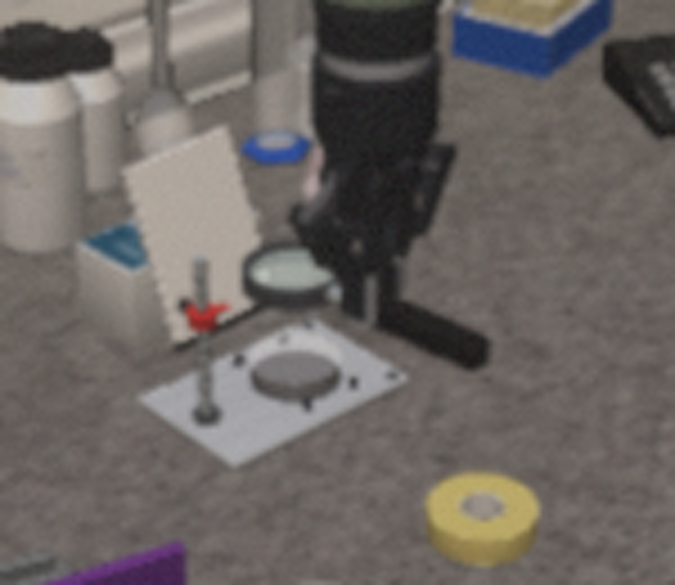

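View pics/w8.png

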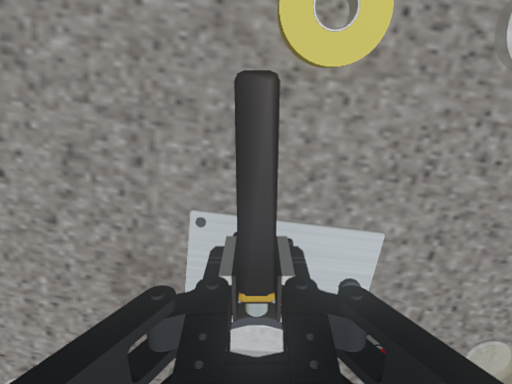

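Run:
```python
from pose import *
fs={c:grab_frame(c) for c in('scene','side')}
L=tri([ray(fs['side'],(230+232/4.5,120+338/4.5)),ray(fs['scene'],(200+296/4.5,110+275/4.5))])
print('lens tri (my px)',L, 'net',tri([ray(fs['side'],(280.6,196.8)),ray(fs['scene'],(264.4,171.7))]))
# direct comparison with known dish centre & collar
P=np.array([.545,.051,.083])
for c,x,y in(('side',230,120),('scene',200,110)):
    g=lambda q:((proj(fs[c],q)-[x,y])*4.5).round(0)
    print(c,'lens pred',g(P),'dishtop pred',g([.545,.05,.021]),'collar pred',g([.5437,.1243,.083]),'posttop',g([.5437,.1243,.125]),'handle end top',g(P+[-.153*.989,-.153*.147,.013]))
    th=np.linspace(0,2*np.pi,200); pts=np.array([g(P+.034*np.array([np.cos(t),np.sin(t),0])) for t in th])
    print('ring extents',pts.min(0),pts.max(0))
```

```text
lens tri (my px) [0.54521157 0.04803469 0.08194552] net [0.54545597 0.04937348 0.07781411]
side lens pred [228. 337.] dishtop pred [225. 412.] collar pred [218. 260.] posttop [220. 208.] handle end top [-22. 351.]
ring extents [172. 300.] [284. 374.]
scene lens pred [289. 272.] dishtop pred [291. 353.] collar pred [200. 313.] posttop [197. 254.] handle end top [481. 340.]
ring extents [236. 246.] [342. 300.]
```

Run:
```python
from pose import *
fs={c:grab_frame(c) for c in('scene','side')}
for z in (.006,.010,.015,.021):
    r=[atz(fs['side'],(230+227/4.5,120+425/4.5),z),atz(fs['scene'],(200+296/4.5,110+370/4.5),z)]
    for n,q in(('w2',(195+187/3.7,50+312/3.7)),('w3',(300+228/3.7,150+285/3.7))):
        f=pickle.load(open(f'pics/{n}.pkl','rb')); r.append(atz(f,q,z,f['T']))
    print(z,np.round(r,4)[:,:2].tolist())
print('net',atz(fs['side'],(280.7,213.5),.006),atz(fs['scene'],(264.3,194.9),.006))
```

```text
0.006 [[0.5473, 0.0535], [0.5452, 0.0459], [0.5453, 0.0496], [0.5467, 0.0486]]
0.01 [[0.5468, 0.0493], [0.5405, 0.0498], [0.5454, 0.0503], [0.5461, 0.051]]
0.015 [[0.5463, 0.0441], [0.5347, 0.0546], [0.5456, 0.0511], [0.5452, 0.0539]]
0.021 [[0.5457, 0.0379], [0.5277, 0.0604], [0.5458, 0.052], [0.5442, 0.0574]]
net [0.54828836 0.05732778 0.006     ] [0.53701761 0.05846559 0.006     ]
```

Run:
```python
from pose import *
s=st(); print(np.abs(s['joint_velocities']).max()); sign_off()
```

```text
[0.4797 0.0413 0.0804] 0.193 [ 0.03  0.97 -1.49] 28.69
0.001435306123791065
the job is handed in; nothing more can be done
```

I finished both parts and handed the job in at about 28.7 s, with the loupe still held in the gripper over the dish. `sign_off()` gave no verdict, so the numbers below are my own camera measurements.

- **Panel:** I took the white panel out of its stand and released it against the carton. It leans freely at about 19.6°, square to the front and within a few millimetres of its middle. It was still leaning in the last pictures.
- **Loupe position:** I took it by the handle and hold it with a 60 N grip setting. The lens is at about (0.545, 0.050), height 0.082–0.083 m. The dish centre is at about (0.5455, 0.0503), and I put the pointer height at about 0.083 m.
- **Contact and stillness:** In the last pictures the loupe looked level and clear of the stage, dish, panel and carton. The arm was at rest.
- **Left alone:** In the pictures, the pointer, dish, flask and red-capped bottle looked unmoved. I did not measure them again.

Two checks disagreed:
- **Lens height:** The network's lens pixels triangulated to 0.078 m, about 5 mm below the intended height. My own picture points and the grip geometry gave 0.082–0.083 m, and I went with those.
- **Dish position:** The network's dish pixels differed from mine by up to about 10 mm. I used the position that agreed across four views and with the stage plate.

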